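# Sort gears and sprockets: mesh tester and storage spindles

### The arm

A 6-joint arm with a two-finger parallel gripper is mounted at the origin on a cart in front of the work surface, level with it; the furniture and walls round the work are solid. World frame = base frame: x ahead of the robot, y to its left, z up, the work surface at z = 0. Lengths are in mm, angles in rad, forces in N, time in s.
With the tool pointing down it reaches from about 275 to 825 mm from the base axis. Payload 5.2 kg.
Tool frame: the origin (TCP) lies at the very end of the fingers, on their centre line; the grasp point (between the pads) lies 19 mm behind it; z points along the fingers, y is the line along which they close (so a half turn about z gives the same grasp; the last joint's range is limited). The gripper opens to 93 mm and grips with 3 to 60 N. Pads are 15 mm wide; open, the fingers measure 128 mm over their backs; the gripper's body (75 mm by 188 mm) begins 65 mm behind the grasp point.
Start: joints at [1.017, 0.259, 1.535, -0, 1.348, -0.203], TCP at [188.986, 516.517, 218.653] pointing down, gripper open.
Joint ranges: [-3.14, 3.14], [-0.91, 2.08], [0.19, 2.58], [-1.22, 4.36], [0.22, 2.71], [-3.12, 3.12]. Speed limits (rad/s): [2.57, 2.57, 3.14, 3.14, 3.14, 3.14].

### API

Orientations are given as [roll, pitch, yaw] about the fixed x, y, z axes, in that order (R = Rz(yaw) Ry(pitch) Rx(roll)).
In Python, from bench import robot gives the robot as it stands. The module is installed in compiled form; this text tells all that it offers. Calls block until the motion is done:
- robot.move_ptp(position, orientation): joint-space move of the TCP to a pose.
- robot.move_linear(position, ori=None, speed=150, f_stop=None): straight line of the TCP; ori=None keeps the orientation; speed is the mean speed in mm/s. With f_stop (N) it stops when the force on the tool has changed by that much, and returns True; else False.
- robot.move_j(angles): joint-space move.
- robot.move_gripper(opening): opening from 0.0 (shut) to 1.0 (fully open); the grip force is fixed at half the most; returns when the fingers have stopped.
- robot.sleep(seconds).
- robot.inverse_kinematics(position, orientation): joint angles nearest the present ones, or None.
- robot.get_image(name): name is "scene" or "top"; returns a dict with "img" (400x640x3 uint8, blue, green, red), "fovy" (degrees; the focal length in pixels is half the picture's height over the tangent of half this angle, whatever the lens; pixels are square), "cx", "cy" (the principal point, pixels), "eye" and "orientation" of the camera in the world. Camera axes: x right, y down, z forward; pixel columns grow to the right and rows downward; lengths in mm; the calibration is good to about 2 mm. A picture is of the moment at which its call begins. There is no depth.
A pose or a line that the arm cannot do raises robot.MotionError and nothing moves.
- robot.hand_in(): hands the job in, once; it reports no verdict.
Readings, each from a call of its own:
- robot.current_t(): time.
- robot.current_qpos(): joint angles.
- robot.current_joint_vel(): joint speeds.
- robot.current_joint_efforts(): joint torques, N m.
- robot.current_tcp_pos(): TCP position.
- robot.current_eef_rot(): TCP orientation.
- robot.current_contact_force(): force on the tool from outside, world axes, zero at the start.
- robot.current_ft_torque(): the same for the moment, N m.
- robot.current_gripper_width(): opening from 0.0 (shut) to 1.0 (fully open).
Only numpy, scipy, OpenCV 4.12 (cv2) and the standard library are available. Lean on these libraries where they do the work, as an engineer would, in place of code of your own. Each camera call takes 0.05 s, during which the arm holds its last target. There are 200 camera calls.

### The job

Sort the five wheels lying on the bench. Put the one spur gear that runs with the master gear (the middle-sized, 20-tooth one) on the mesh tester's bare post, fully down with its teeth in mesh; stack the other two spur gears on the stand with the thick post and the two chain sprockets on the stand with the thin post, on each stand the larger wheel at the bottom, every wheel flat, fully down and hub upward. Leave the calliper where it lies.

Things in the scene. Friction and masses are not known exactly. Their poses are not given: they have to be found in the camera images.
- gear_14_center (a point): Smallest spur gear, bright steel, 14 coarse straight teeth, outside diameter 48 mm, pitch diameter 42 mm. Rim 10 mm thick; on it a smooth round hub 34 mm across, 10 mm high (20 mm in all); bore 24 mm right through. Lies hub up; take it by the hub from above. Point: its centre on the bore's axis, 10 mm above its underside; z up.
- gear_20_center (a point): Middle-sized spur gear, bright steel, 20 coarse straight teeth, outside diameter 66 mm, pitch diameter 60 mm. Rim 10 mm thick; on it a smooth round hub 34 mm across, 10 mm high (20 mm in all); bore 24 mm right through. Lies hub up; take it by the hub from above. Point: its centre on the bore's axis, 10 mm above its underside; z up.
- gear_26_center (a point): Largest spur gear, bright steel, 26 coarse straight teeth, outside diameter 84 mm, pitch diameter 78 mm. Rim 10 mm thick; on it a smooth round hub 34 mm across, 10 mm high (20 mm in all); bore 24 mm right through. Lies hub up; take it by the hub from above. Point: its centre on the bore's axis, 10 mm above its underside; z up.
- sprocket_12_center (a point): Smaller chain sprocket, bright steel, a plate 7 mm thick with 12 pointed teeth, rounded gaps between, outside diameter 55 mm; on it a smooth round hub 30 mm across, 13 mm high (20 mm in all); bore 18 mm right through. Lies hub up; take it by the hub from above. Point: its centre on the bore's axis, 10 mm above its underside; z up.
- sprocket_16_center (a point): Larger chain sprocket, bright steel, a plate 7 mm thick with 16 pointed teeth, rounded gaps between, outside diameter 71 mm; on it a smooth round hub 30 mm across, 13 mm high (20 mm in all); bore 18 mm right through. Lies hub up; take it by the hub from above. Point: its centre on the bore's axis, 10 mm above its underside; z up.
- gear_stand_seat (a point): Thick-post stand for spur gears: dark round foot 82 mm across, 10 mm thick, fixed on the bench; steel post 19 mm thick, straight to 27 mm above the foot, then tapering to a 5 mm tip at 42 mm, which guides a bore that is off-centre. Point: post axis at the top of the foot, 10 mm above the bench; z up. Takes two gears, one on the other's hub: centres 10 and 30 mm above the point.
- sprocket_stand_seat (a point): Thin-post stand for sprockets: dark round foot 70 mm across, 10 mm thick, fixed on the bench; steel post 13 mm thick, straight to 27 mm above the foot, then tapering to a 3 mm tip at 42 mm. Point: post axis at the top of the foot, 10 mm above the bench; z up. Takes two sprockets, one on the other's hub: centres 10 and 30 mm above the point.
- test_post (a point): Bare post of the mesh tester (fixed grey plate 92x156x12 mm). 21 mm thick, straight to 17 mm over its seat, tapering to a 6 mm tip at 32. Point: post axis on the seat, 16 mm above the bench; z up, y to the master gear's axis, 67 mm off: 24 teeth, 78 mm across, top 10 mm over the point, no hub, turns freely. Oiled, rounded tooth ends let a gear drop into mesh; if it stays high, lift and turn it a little. Seated: centre 10 mm above the point.
- calliper: Digital calliper lying at the front edge of the bench, 66 x 200 x 8 mm, a bystander. Origin at the centre of its underside, its length along its y.
Things that resemble listed ones, but are neither listed nor needed, are in the scene too. Leave any brown look-alike of the part that bears sprocket_16_center alone.

How it is judged:
By the outcome, as a careful person would: the job done as asked, in the order asked, and still so for the second after the job is handed in, with the robot touching nothing.
It also fails if it takes over 125 s, if anything falls off the work surface, if the arm or the gripper's body presses on something with over 40 N, if the wrist force passes 120 N, or if a joint passes its speed limit or range.

## Working session

There is one attempt and no reset: what is moved stays moved. The work goes in short steps, each a Python script; the robot and the scene stay as the last script left them, time stands still between calls to the robot, and variables do not carry over. Pictures are saved under pics/ and viewed, on a budget of 14 in all, crops included, one or two more only if the job needs it, and the job is handed in when it is done.

```bash
mkdir -p pics; ls
python3 - <<'E'
from bench import robot
import cv2
for n in ("scene","top"):
    d=robot.get_image(n); cv2.imwrite(f"pics/{n}0.png",d["img"])
    print(n,{k:v for k,v in d.items() if k!="img"})
E
```

```text
pics
scene {'fovy': 49.499636005567424, 'cx': 313.11719466911285, 'cy': 199.3604531826095, 'eye': array([-128.07667845, -544.56660574,  596.75734199]), 'orientation': array([-2.14922695,  0.02102739, -0.81225789])}
top {'fovy': 49.68218519778389, 'cx': 324.02112293982674, 'cy': 200.71986868984308, 'eye': array([ 385.50491272,   27.70980648, 1040.51914484]), 'orientation': array([-3.02443648e+00, -8.15431659e-04, -1.57738606e+00])}
```

View pics/scene0.png

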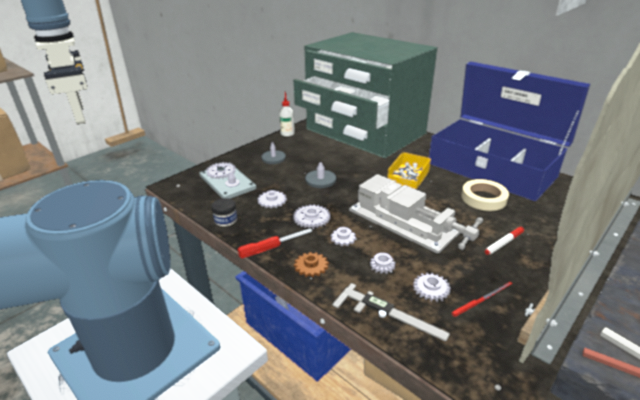

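View pics/top0.png

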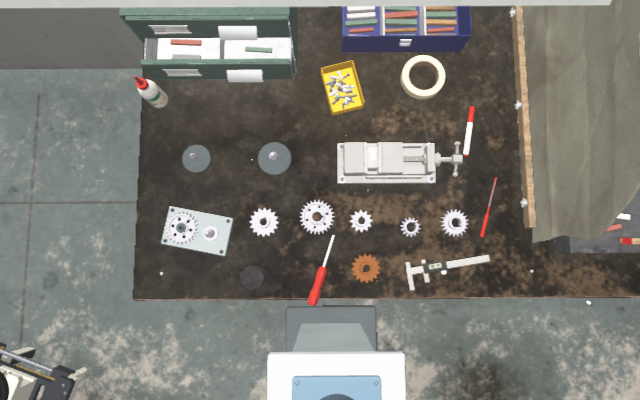

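The scene view shows wheels at (271,198), (312,215), (343,236), (382,262) and (431,286). The brown sprocket is at (311,263). In the top view the wheels are at (264,222), (317,217), (361,221), (410,227) and (454,222), with the brown look-alike at (365,268). The stands are at (196,158), thin post, and (275,158), thick post. The tester is at (197,231) with its bare post near (210,233), and the calliper is at (447,268).

I'll check in one close crop which wheels are gears and which are sprockets.

Run:
```python
import cv2,numpy as np
a=cv2.imread("pics/top0.png")
c1=cv2.resize(a[195:285,240:475],None,fx=3.4,fy=3.4,interpolation=cv2.INTER_CUBIC)
c2=cv2.resize(a[138:260,155:300],None,fx=2.3,fy=2.3,interpolation=cv2.INTER_CUBIC)
o=np.zeros((600,800,3),np.uint8);o[:c1.shape[0],:c1.shape[1]]=c1[:,:800];h=min(c2.shape[0],290);o[310:310+h,:c2.shape[1]]=c2[:h]
s=cv2.imread("pics/scene0.png")[175:310,250:460];s=cv2.resize(s,(440,283),interpolation=cv2.INTER_CUBIC);o[310:593,350:790]=s
cv2.imwrite("pics/crop0.png",o)
```

```text
(no output)
```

View pics/crop0.png

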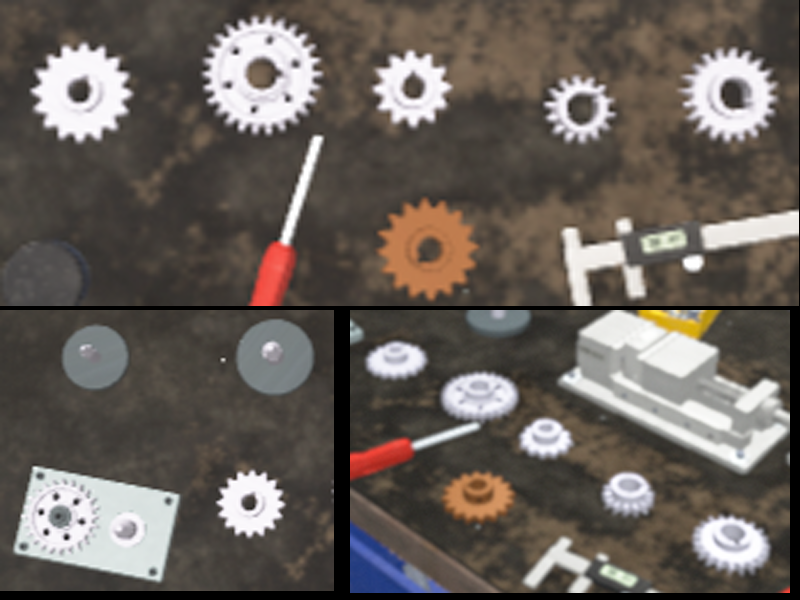

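In the crop, the top row from left to right:
- **sprocket_16:** 16 pointed teeth, small bore, top px (264,222).
- **gear_26:** (317,217).
- **sprocket_12:** 12 pointed teeth, small bore, (361,221).
- **gear_14:** wide bore, (410,227).
- **gear_20:** wide bore, (454,222).

The brown sprocket at (365,268) stays where it is. The thick post is at (275,158) and the thin post at (196,158). The tester's bare post is at about (210,233) and the master gear at about (181,228).

Next I'll work out positions.

```bash
cat > h.py <<'E'
import cv2,numpy as np
from scipy.spatial.transform import Rotation as Ro
def ray(d,p):
    f=200/np.tan(np.radians(d["fovy"]/2))
    v=np.array([(p[0]-d["cx"])/f,(p[1]-d["cy"])/f,1])
    return np.array(d["eye"]),Ro.from_euler("xyz",d["orientation"]).apply(v)
def on(d,p,z):
    e,v=ray(d,p); return e+v*(z-e[2])/v[2]
def proj(d,P):
    f=200/np.tan(np.radians(d["fovy"]/2))
    q=Ro.from_euler("xyz",d["orientation"]).inv().apply(np.array(P)-d["eye"])
    return q[:2]/q[2]*f+[d["cx"],d["cy"]]
def blob(m,s,r=25):
    n,l,st,c=cv2.connectedComponentsWithStats(m.astype(np.uint8))
    x,y=s; w=np.bincount(l[y-8:y+9,x-8:x+9].ravel(),minlength=n); w[0]=0
    return (l==w.argmax()).astype(np.uint8)
E
python3 - <<'E'
from h import *; from bench import robot; import pickle
d=robot.get_image("top"); s=robot.get_image("scene"); pickle.dump((d,s),open("cam.pkl","wb"))
im=d["img"]; hsv=cv2.cvtColor(im,cv2.COLOR_BGR2HSV)
for n,p in dict(s16=(264,222),g26=(317,217),s12=(361,221),g14=(410,227),g20=(454,222)).items():
    m=blob((hsv[...,2]>150)&(hsv[...,1]<60),p)
    c=max(cv2.findContours(m,0,1)[0],key=cv2.contourArea); 
    (cx,cy),r=cv2.minEnclosingCircle(c); M=cv2.moments(cv2.convexHull(c)); g=(M["m10"]/M["m00"],M["m01"]/M["m00"])
    a,b=on(d,(cx,cy),5),on(d,g,5); sc=on(d,(cx+1,cy),5)
    print(n,np.round(a[:2],1),np.round(b[:2],1),"OD",round(2*(r+.5)*np.linalg.norm(sc-a),1))
for n,p in dict(thick=(275,158),thin=(196,158)).items():
    m=blob((hsv[...,2]>75)&(hsv[...,0]>75)&(hsv[...,0]<125)&(hsv[...,1]>15),(p[0],p[1]+6))
    c=max(cv2.findContours(m,0,1)[0],key=cv2.contourArea); (cx,cy),r=cv2.minEnclosingCircle(c)
    el=cv2.fitEllipse(c);M=cv2.moments(cv2.convexHull(c)); g=(M["m10"]/M["m00"],M["m01"]/M["m00"])
    print(n,hsv[p[1]+8,p[0]],r,el, np.round(on(d,g,8)[:2],1),np.round(on(d,(cx,cy),8)[:2],1))
# tester plate
print("plate hsv",hsv[212,205],hsv[245,190],"seat",hsv[233,204:218].tolist())
a=im[195:268,150:245]; b=s["img"][125:205,190:345]
o=np.zeros((600,800,3),np.uint8); a=cv2.resize(a,None,fx=4,fy=4,interpolation=2); b=cv2.resize(b,None,fx=5,fy=5,interpolation=2)
o[:a.shape[0],:a.shape[1]]=a; 
o[295:600,:775]=b[95:400]
o[:290,400:790]=cv2.resize(im[135:193,220:298],None,fx=5,fy=5,interpolation=2)
cv2.imwrite("pics/crop1.png",o)
E
```

```text
s16 [457.6 171.6] [457.4 171.5] OD 72.0
g26 [470.2  44.2] [469.4  44. ] OD 86.2
s12 [458.7 -61.8] [458.9 -61.7] OD 56.5
g14 [ 443.8 -179.6] [ 443.8 -179.6] OD 50.9
g20 [ 452.5 -285.1] [ 453.1 -285.2] OD 69.7
thick [ 93  19 131] 16.040395736694336 ((274.61474609375, 158.51931762695312), (29.663972854614258, 31.332841873168945), 147.0745849609375) [611.5 146.3] [611.8 146.4]
thin [ 97  18 129] 13.795252799987793 ((196.18307495117188, 158.44012451171875), (25.837657928466797, 26.516122817993164), 80.45909118652344) [613.1 336.2] [613.  336.3]
plate hsv [ 24  12 103] [ 86   9 229] seat [[137, 8, 232], [137, 8, 235], [138, 5, 247], [140, 6, 236], [137, 13, 180], [137, 14, 159], [139, 13, 160], [135, 10, 161], [133, 12, 154], [137, 13, 133], [137, 12, 194], [138, 5, 244], [140, 3, 250], [135, 7, 233]]
```

View pics/crop1.png

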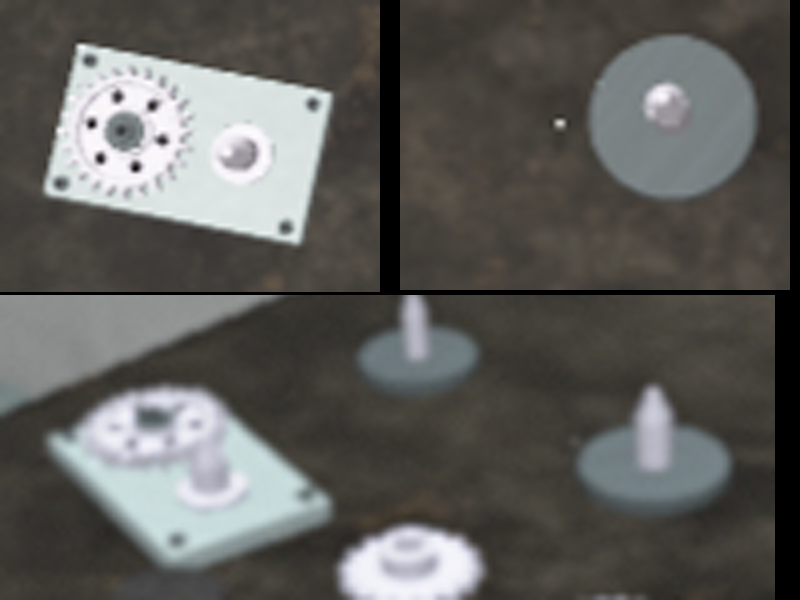

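The crop shows the seat ring centred at top px (210.0,233.4) and the master gear at about (181.2,227.5). Both feet are clean discs. I'll refine the tester from the hue difference between plate and steel, and check it against the known 67 mm spacing and the post tips in the scene view.

Run:
```python
from h import *; import pickle
d,s=pickle.load(open("cam.pkl","rb")); im=d["img"].astype(int)
m=(im[...,2]>im[...,1]-1)&(im[...,1]>95)
seat=np.zeros(m.shape,bool); seat[222:246,199:222]=m[222:246,199:222]
M=blob(seat,(210,233)); c=max(cv2.findContours(M,0,1)[0],key=cv2.contourArea)
(x,y),r=cv2.minEnclosingCircle(c); mo=cv2.moments(cv2.convexHull(c)); g=(mo["m10"]/mo["m00"],mo["m01"]/mo["m00"])
P=on(d,g,16); print("seat",g,(x,y),r,P)
t=np.zeros(m.shape,bool); t[208:248,160:201]=m[208:248,160:201]
M=blob(t,(181,221)); c=max(cv2.findContours(M,0,1)[0],key=cv2.contourArea)
(x,y),r=cv2.minEnclosingCircle(c);mo=cv2.moments(cv2.convexHull(c)); g2=(mo["m10"]/mo["m00"],mo["m01"]/mo["m00"]); Q=on(d,g2,23); print("master",g2,(x,y),r,Q, np.linalg.norm((Q-P)[:2]))
for n,B,h in (("test",P,48),("thick",[611.6,146.3],52),("thin",[613,336.2],52)):
    print(n,"tip pred top",proj(d,[B[0],B[1],h]),"scene",proj(s,[B[0],B[1],h]),"base scene",proj(s,[B[0],B[1],h-32 if n=="test" else 10]))
```

```text
seat (209.9792315680166, 233.00934579439252) (209.86842346191406, 233.13157653808594) 7.443419456481934 [430.89241216 296.45802068  16.        ]
master (180.87777777777777, 227.75170940170938) (180.5, 227.5) 16.507673263549805 [443.38407486 363.39592253  23.        ] 68.09349705086106
test tip pred top [206.33187967 232.41396653] scene [230.57096924 170.58578368] base scene [232.08799046 181.18322722]
thick tip pred top [272.20985387 154.33225246] scene [320.23478637 162.45135125] base scene [320.42288664 176.2352953 ]
thin tip pred top [190.79760796 154.25495627] scene [272.36926473 141.72535167] base scene [273.39947417 154.67701166]
```

```bash
cat >> h.py <<'E'
from bench import robot
HI=170
def ori(yaw): return [np.pi,0,yaw]
def yawfix(p,yaw):
    c=[(np.abs(robot.inverse_kinematics(p,ori(y))-robot.current_qpos())[5],y) for y in (yaw,yaw-np.pi,yaw+np.pi) if robot.inverse_kinematics(p,ori(y)) is not None]
    return min(c)[1]
def st(m): print(m,"t",round(robot.current_t(),1),"tcp",np.round(robot.current_tcp_pos(),1),"F",np.round(robot.current_contact_force(),1),"w",round(93*robot.current_gripper_width(),1))
def pick(xy,z,yaw,op=0.62):
    x,y=xy; yaw=yawfix([x,y,HI],yaw)
    robot.move_gripper(op)
    robot.move_ptp([x,y,90],ori(yaw)); st("above")
    if robot.move_linear([x,y,z],speed=120,f_stop=15): st("HIT")
    robot.move_gripper(0.2); st("grip")
    robot.move_linear([x,y,HI],speed=250); st("up")
def over(xy,yaw,z):
    x,y=xy; yaw=yawfix([x,y,HI],yaw)
    robot.move_ptp([x,y,HI],ori(yaw)); robot.move_linear([x,y,z],speed=200); st("over")
def down(z,f=25,speed=40):
    p=robot.current_tcp_pos(); r=robot.move_linear([p[0],p[1],z],speed=speed,f_stop=f); st(f"down hit={r}")
def release(op=0.62):
    robot.move_gripper(op); p=robot.current_tcp_pos(); st("rel"); robot.move_linear([p[0],p[1],HI],speed=250)
E
python3 - <<'E'
from h import *
st("0")
pick((452.8,-285.2),11.5,np.pi/2)
over((430.9,296.5),np.radians(79.4),75)
d=robot.get_image("scene"); cv2.imwrite("pics/s1.png",cv2.resize(d["img"][80:240,130:390],None,fx=3,fy=3,interpolation=2))
E
```

```text
0 t 0.2 tcp [188.8 516.2 218.1] F [ 0.3 -0.5 -0.3] w 93.0
above t 4.0 tcp [ 453.2 -284.5   90.1] F [0.  0.5 0.8] w 57.4
grip t 5.3 tcp [ 453.  -285.4   11.8] F [-0.  -0.3  1.8] w 33.1
up t 6.1 tcp [ 451.9 -284.4  168.5] F [-0.3  0.4 -2.8] w 33.0
over t 8.8 tcp [431.8 296.4  75.6] F [ 1.   0.3 -2.2] w 32.7
```

View pics/s1.png

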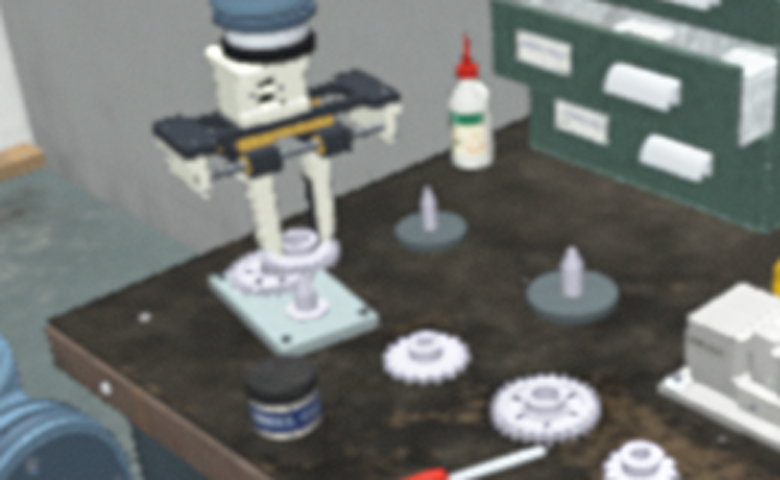

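The gear is held level, at crop (298,250), and lines up over the post at (307,300) once the vertical lean is allowed for. Lowering it.

Run:
```python
from h import *
down(26.8,f=20,speed=30)
z=robot.current_tcp_pos()[2]
d=robot.get_image("scene"); cv2.imwrite("pics/s2.png",cv2.resize(d["img"][120:220,170:300],None,fx=5,fy=5,interpolation=2))
```

```text
down hit=False t 10.6 tcp [432.2 296.7  27.7] F [-3.1 -1.4  6.2] w 33.2
```

View pics/s2.png

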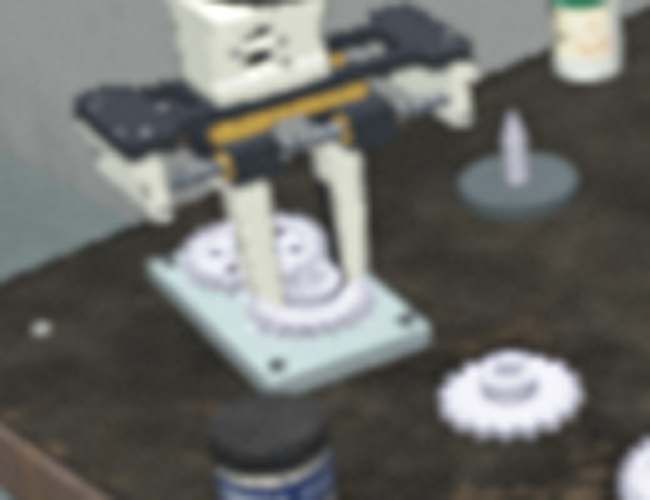

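Contact was light (6 N), and TCP z is 27.7 against a grip height of 11.8, so the underside is at about 16: seated and in mesh. Releasing, then gear_26 and gear_14.

Run:
```python
from h import *
release()
pick((469.8,44.1),11.5,np.pi/2)
over((611.6,146.3),np.pi/2,75)
down(20.8,f=20)
release()
pick((443.8,-179.6),11.5,np.pi/2)
over((611.6,146.3),np.pi/2,75)
down(40.8,f=20)
a=[robot.get_image(n)["img"] for n in ("scene","top")]
o=np.hstack([cv2.resize(a[0][100:220,170:370],(400,240)),cv2.resize(a[1][120:264,150:390],(400,240))])
cv2.imwrite("pics/s3.png",cv2.resize(o,None,fx=1,fy=1))
```

```text
rel t 11.3 tcp [432.3 296.7  26.7] F [ 0.3  0.1 -0.4] w 57.6
above t 13.3 tcp [470.   44.6  90.1] F [-0.7  0.2  0.8] w 58.1
HIT t 14.0 tcp [468.6  45.2  10.4] F [-1.4 -0.2  6.8] w 57.6
grip t 14.5 tcp [469.7  44.6  10.3] F [3.6 0.5 6.1] w 33.1
up t 15.3 tcp [468.   44.4 168.1] F [-0.4  0.9 -4.1] w 33.1
over t 16.6 tcp [611.9 145.7  76. ] F [ 0.3 -0.2 -4. ] w 33.0
down hit=False t 18.2 tcp [612.2 145.8  21.2] F [-0.4  0.  -3.8] w 32.9
rel t 18.8 tcp [612.  145.7  20.9] F [-0.  -0.1 -0.2] w 57.4
above t 21.1 tcp [ 444.6 -179.4   90.3] F [0.8 0.3 0.2] w 57.5
grip t 22.5 tcp [ 444.  -179.8   11.9] F [-0.6 -0.   4.2] w 33.0
up t 23.3 tcp [ 442.9 -179.   168.7] F [ 0.2  1.  -2. ] w 32.7
over t 25.3 tcp [612.3 145.4  75.9] F [ 0.4 -0.1 -1.6] w 32.9
down hit=False t 26.3 tcp [611.7 145.5  41.8] F [-5.   0.5  8.4] w 32.7
```

View pics/s3.png

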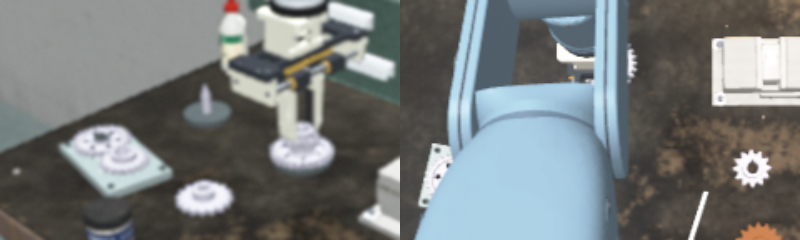

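The tester gear sits low beside the master gear, and gear_14 is down on gear_26: TCP 41.8 against a grip of 11.9 puts its underside at 29.9. Next come the sprockets.

```bash
sed -i 's/speed=120,f_stop/speed=80,f_stop/' h.py
python3 - <<'E'
from h import *
release()
pick((457.5,171.5),9,np.pi/2)
over((613,336.2),np.pi/2,72)
down(18.3,f=20)
release()
pick((458.8,-61.7),9,np.pi/2)
over((613,336.2),np.pi/2,72)
down(38.3,f=20)
release()
robot.move_ptp([330,-150,300],ori(yawfix([330,-150,300],np.pi/2)))
a=[robot.get_image(n) for n in ("scene","top")]
import pickle; pickle.dump(a,open("end.pkl","wb"))
i,j=a[0]["img"],a[1]["img"]
o=np.vstack([cv2.resize(i[120:235,180:370],(800,484)[0:2],interpolation=2)[:320] ,cv2.resize(j[130:260,150:520],(800,281),interpolation=2)[:280]])
cv2.imwrite("pics/s4.png",o)
E
```

```text
rel t 27.0 tcp [612.4 145.5  40.7] F [-0.5 -0.1  1.3] w 57.5
above t 28.6 tcp [459.3 171.6  90.7] F [ 0.3 -0.4  0.6] w 57.9
grip t 30.4 tcp [457.7 171.6   9.2] F [ 0.1 -0.5  2. ] w 28.9
up t 31.2 tcp [456.4 171.3 168.6] F [-0.3  0.2 -2.7] w 29.3
over t 32.7 tcp [613.7 335.8  73.4] F [ 0.1  0.4 -1.4] w 28.9
down hit=False t 34.2 tcp [613.6 335.8  19.2] F [-3.3 -2.3  5.9] w 29.0
rel t 34.9 tcp [613.7 335.8  18.2] F [-0.8 -0.2 -0.2] w 57.7
above t 37.5 tcp [459.8 -61.4  90.4] F [ 0.1 -1.  -0.2] w 57.6
grip t 39.2 tcp [458.9 -61.7   9.2] F [ 0.3 -0.1  1.7] w 29.2
up t 40.0 tcp [457.9 -61.4 168.9] F [-0.4  0.1 -1. ] w 29.1
over t 42.2 tcp [614.  335.7  73.1] F [-0.   0.1 -0.8] w 28.8
down hit=False t 43.2 tcp [613.3 335.6  39.2] F [-4.3 -0.5  6.7] w 29.1
rel t 43.9 tcp [614.  335.7  38.2] F [0.2 0.3 0.8] w 57.3
```

View pics/s4.png

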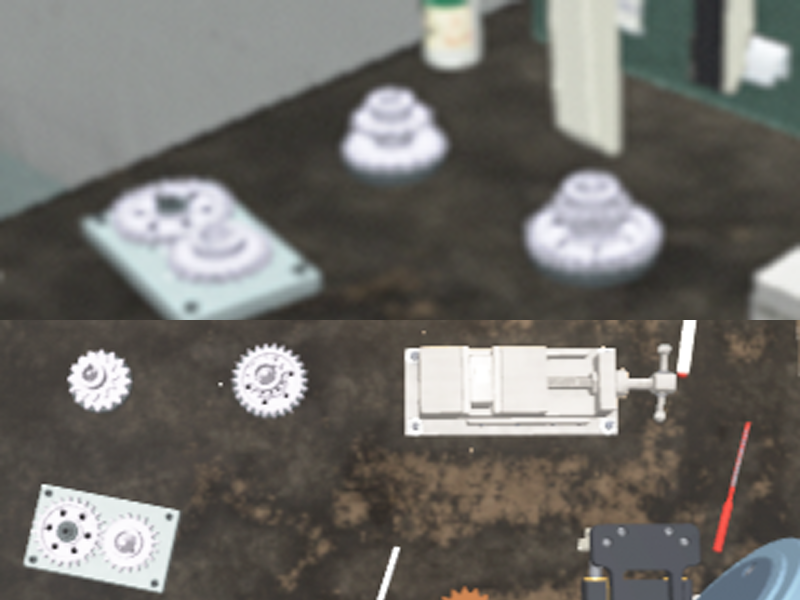

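All the wheels appear flat. The tester gear is at (127,541) in the lower view and the stacks are at (99,380) and (268,380). One close look at the mesh before I hand in.

Run:
```python
from h import *; import pickle
a=pickle.load(open("end.pkl","rb"))
o=np.hstack([cv2.resize(a[0]["img"][155:210,195:265],(400,314),interpolation=2),cv2.resize(a[1]["img"][200:260,155:235],(400,300),interpolation=2)[:314] if 0 else cv2.resize(a[1]["img"][200:263,155:235],(400,314),interpolation=2)])
cv2.imwrite("pics/s5.png",o)
```

```text
(no output)
```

View pics/s5.png

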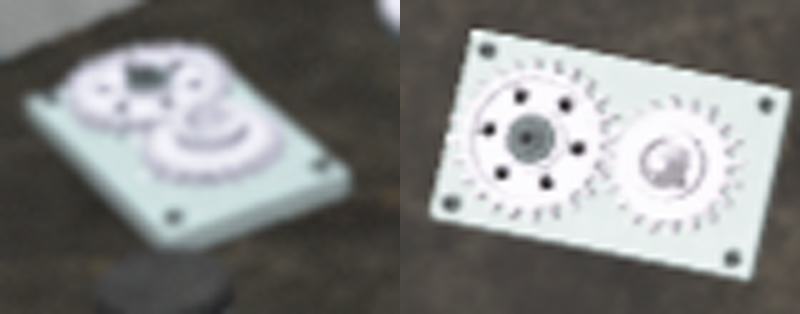

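The gear lies flat and level with the master gear, with the teeth interleaved at about (610,150) in the crop. Handing in.

```bash
python3 -c "
from h import *
st('end'); robot.hand_in()"
```

```text
end t 46.7 tcp [ 330.4 -149.8  299.8] F [ 0.7  0.4 -0.8] w 57.4
the job is handed in; nothing more can be done
```

All five wheels are sorted and the job is handed in, at about 47 s of the 125 s allowed. I never went near the calliper or the brown sprocket, but I didn't look at the calliper again in the last pictures.

| Place | Wheels |
|---|---|
| Mesh tester's bare post | gear_20, in mesh with the master gear |
| Thick-post stand | gear_26 at the bottom, gear_14 on top |
| Thin-post stand | sprocket_16 at the bottom, sprocket_12 on top |

- **Seating:** four wheels went down to within about 0.2 mm of full depth by the TCP reading, at under 10 N. I released gear_26 about 1 mm high, so it dropped the last bit; gear_14 then sat at the right height on top of it.
- **Pictures:** the last views show every wheel flat and hub up, and the tester gear level with the master gear with its teeth interleaved.
- **Disagreements:**
  - Measured from the picture before placing, the tester's two axes came out 68.1 mm apart instead of 67 mm, within calibration error.
  - Picking up gear_26, the force stop tripped at about 7 N just as the fingers reached its rim. The grip was still good.

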